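# First in, first out: rotate the blue reagent kits

### The job

The blue-topped reagent kits are kept first in, first out in the sloped lane with blue rails. First take the oldest blue kit, the one at the low front end of that lane, and stand it upright in the green tray; when the others have slid forward, load the new blue kit standing on the bench into the same lane behind them, square between the rails. Do not disturb the orange kits or the other things on the bench.

Things in the scene. Friction and masses are not known exactly. Their poses are not given: they have to be found in the camera images.
- lane_blue: Fixed sloped lane, blue rails, on a stand; three blue kits in it at first. Origin on the bench under its middle; x to its high, open loading end, y across. Bed falls 24 deg to the low front end (-x, nearer the robot). Foot of the front stop at (-120, 0, 50) mm; bed 250 mm long, 62 wide inside; side rails 4 mm thick, 16 high, stop 4 thick, 32 high (square to the bed).
- blue_front (a point): In the blue lane, on the bed: place of the underside centre of the kit at the stop, 35 mm up the slope. Kits stand tilted with the bed, 70 mm length along the lane, 56 mm width across, touching. The bed is slippery (friction under 0.36): kits slide down unaided to the stop or the kit ahead.
- blue_middle (a point): The same for the second kit (105 mm up the slope).
- blue_rear (a point): The same for the third kit (175 mm up the slope, 75 mm from the open upper end of the bed, which has no stop). With three kits in, 40 mm of bed is free: no room for a fourth until the front one is gone.
- kit_oldest: The oldest blue kit, at the start against the front stop of the blue lane: carton 70 (its x) x 56 (its y) x 70 (its z) mm, 0.25 kg nominal, white with a blue top (the upper 20 mm), a thin blue stripe near the foot and a small white label on top; rigid. Origin: centre of its underside, z towards its top.
- kit_second: The second blue kit, next behind it in the lane; same carton.
- kit_third: The third blue kit, last in the lane at the start; same carton.
- kit_new: The new blue kit, standing upright on the bench to the left or right of the lanes at any moderate yaw; same carton.
- tray: Green open tray, fixed to the bench, 200 (x) x 160 (y) x 25 mm, walls and floor about 4 mm thick, on the other side of the lanes from the new kit. Origin: centre of its underside.
- lane_orange: The same kind of lane with orange rails, beside the blue one (170 to 270 mm centre to centre; the two may change places), holding two orange kits. Leave alone.
- orange_front: Orange-topped kit at the stop of the orange lane, same size as the blue ones. Leave alone.
- orange_rear: Orange-topped kit behind it. Leave alone.
- reagent_bottle: Clear bottle, 64 mm diameter, 130 mm tall, red cap, standing at the back of the work area. Origin: underside centre. Leave alone.
- beaker: Clear beaker, 72 mm diameter, 90 mm tall, at the back of the work area. Origin: underside centre. Leave alone.
- jar: Amber jar, 70 mm diameter, 70 mm tall, black lid. Origin: underside centre. Leave alone.
- tip_box: Clear box with yellow lid, 124 x 89 x 47 mm. Origin: underside centre. Leave alone.
Not all that is in view belongs to the job. What is shaped like the kit_oldest but red or turquoise is not meant.

How it is judged:
By the outcome, as a careful person would: the job done as asked, in the order asked, and still so for the second after the job is handed in, with the robot touching nothing.
It also fails if it takes over 64 s, if anything falls off the work surface, if the arm or the gripper's body presses on something with over 40 N, if the wrist force passes 120 N, or if a joint passes its speed limit or range.

### The arm

A 6-joint arm with a two-finger parallel gripper is mounted at the origin on the work surface. World frame = base frame: x ahead of the robot, y to its left, z up, the work surface at z = 0. Lengths are in mm, angles in degrees, forces in N, time in s.
With the tool pointing down it reaches from about 300 to 850 mm from the base axis. Payload 4.2 kg.
Tool frame: the origin (TCP) lies on the centre line of the jaws, within the pads' length; the fingertips stand 14 mm ahead of it and the grasp point (between the pads) lies 5 mm behind it; x points along the fingers, y is the direction in which the jaws open and shut, and the axes are right-handed (so a half turn about x gives the same grasp; the last joint's range is limited). The gripper opens to 91 mm and grips with 3 to 60 N. Pads are 32 mm wide; open, the fingers measure 118 mm over their backs; the gripper's body (76 mm by 178 mm) begins 60 mm behind the grasp point.
Start: joints at [-75.172, 18.312, 89.639, -0, 72.044, -1.146], TCP at [158.244, -552.812, 227.976] pointing down, gripper open.
Joint ranges: [-177.97, 177.97], [-48.28, 115.42], [12.27, 149.76], [-77.06, 257.06], [2.81, 150.46], [-146.56, 146.56]. Speed limits (degrees/s): [147.25, 147.25, 180, 180, 180, 180].

### API

Orientations are given as [roll, pitch, yaw] about the fixed x, y, z axes, in that order (R = Rz(yaw) Ry(pitch) Rx(roll)).
In Python, from workcell import readout, optics, env gives the robot as it stands.
- The arm moves only by the shell command python3 -m creep 'ROWS' [OPENING] [FORCE]. ROWS is JSON, a list of rows, each an object with "translation": the shift along the world's x, y, z in cm, a list of three; "delta_rot": the turn, a rotation vector about the world's x, y, z in rad, a list of three. In form: [{"translation": [dx, dy, dz], "delta_rot": [rx, ry, rz]}, ...]. A call has 1 to 5 rows; each row shifts and turns the commanded pose from where the row before left it; what a row does not reach is not made up. A row lasts 1/12 s, in which the tool goes at most 41.7 mm and 7.16 degrees, less where a joint would pass 70% of its speed; a pose out of reach is approached as far as the arm can. A call with a gripper value outside its range is refused whole. OPENING is the gripper's target within -1 to 1 (fully open at 1, half-way at 0, shut at -1), set as the call begins (- or left out, the last holds). The fingers move at their own pace and stop on an object; FORCE is the grip in N (left out, the last holds). Time passes only in rows, so rows that do not move let the fingers close. It gives the time, the measured TCP pose, the force and the opening at its end, in the units of the state.
- readout.state(): the state, without advancing time (a new reading comes with each control period).
- optics.grab_frame(name): name is "scene" or "top" or "wrist"; returns (picture, depth): 480x640x3 uint8, red, green, blue; 480x640 float32, mm along the optical axis (not along the pixel's ray), 0 where there is no reading.
- optics.camera_params(name): a dict with "mtx" (3x3 intrinsics, pixels), "R" (3x3) and "t" (3): a world point X has camera coordinates R X + t. Camera axes: x right, y down, z forward; pixel columns grow to the right and rows downward; lengths in mm; the calibration is good to about 2 mm. A picture is of the moment at which its call begins: read the wrist's pose just before it. camera_params takes no time and is no camera call; for the wrist camera it gives the pose at the moment of the call.
- env.job_done(): hands the job in, once; it reports no verdict.
The state is a dict: "time_s": time; "qpos": joint angles; "qvel": joint speeds; "effort": joint torques, N m; "ee_pos": TCP position; "ee_rot": TCP orientation; "force": force on the tool from outside, world axes, zero at the start; "torque": the same for the moment, N m; "gripper_width": finger opening in mm.
Only numpy, scipy, OpenCV 4.12 (cv2) and the standard library are available. Lean on these libraries where they do the work, as an engineer would, in place of code of your own. Each camera call takes 0.05 s, during which the arm holds its last target.

## Working session

There is one attempt and no reset: what is moved stays moved. The work goes in short steps, Python scripts to look and compute and a shell command to move; the robot and the scene stay as the last step left them, time stands still between calls to the robot, and variables do not carry over. Pictures are saved under pics/ and viewed, and the job is handed in when it is done.

```bash
ls; mkdir -p pics; python3 - <<'E'
from workcell import readout, optics
import cv2, numpy as np
print(readout.state())
for n in ("scene","top"):
    p,d=optics.grab_frame(n); cv2.imwrite(f"pics/{n}0.png",p[:,:,::-1]); np.savez(f"/tmp/{n}0.npz",p=p,d=d,**optics.camera_params(n))
    c=optics.camera_params(n); print(n,c, (d>0).mean())
E
```

```text
pics
{'time_s': 0.0, 'qpos': array([-7.51723050e+01,  1.83513732e+01,  8.97062996e+01, -1.37317525e-03,
        7.20417427e+01, -1.14781307e+00]), 'qvel': array([-0.04023378,  0.02367384, -0.14306814,  0.02128972,  0.05714066,
        0.01782217]), 'effort': array([ 2.38582885e-03, -4.12455511e+01, -2.31969041e+01,  7.27650826e-02,
        4.57406673e-02, -1.40395091e-04]), 'ee_pos': array([ 158.1104214 , -552.34635784,  227.12364835]), 'ee_rot': array([-90.39543907,  89.90057592, 105.58049348]), 'force': array([0.13402291, 0.484981  , 0.91634256]), 'torque': array([0.0335081 , 0.00629928, 0.00602545]), 'gripper_width': 91.5689317137688}
scene {'mtx': array([[478.19275816,   0.        , 317.77094477],
       [  0.        , 478.19275816, 251.49078699],
       [  0.        ,   0.        ,   1.        ]]), 'R': array([[ 0.68854218,  0.72517087, -0.00607196],
       [ 0.43496862, -0.41966879, -0.79666832],
       [-0.58026887,  0.54589863, -0.60438624]]), 't': array([-309.89092252, -121.40281405, 1741.27211816])} 0.9961263020833333
top {'mtx': array([[625.0356481 ,   0.        , 321.75271654],
       [  0.        , 625.0356481 , 235.97190604],
       [  0.        ,   0.        ,   1.        ]]), 'R': array([[-1.44473201e-02, -9.99892964e-01, -2.31006089e-03],
       [-9.89043765e-01,  1.46299362e-02, -1.46895866e-01],
       [ 1.46913939e-01,  1.62499726e-04, -9.89149265e-01]]), 't': array([  11.07636672,  447.91594723, 1672.99638787])} 0.9959895833333333
```

View pics/scene0.png

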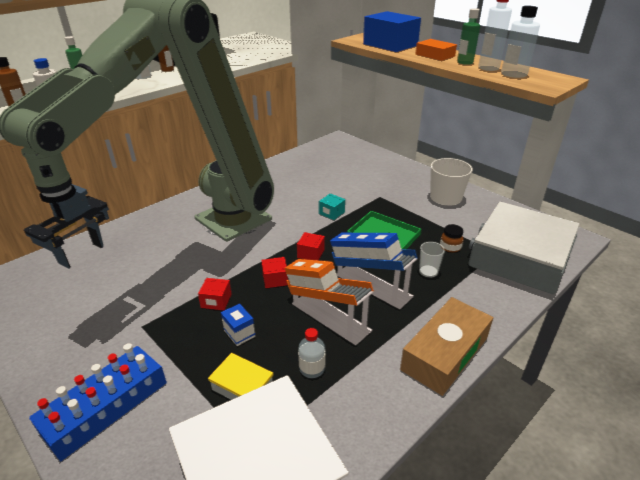

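View pics/top0.png

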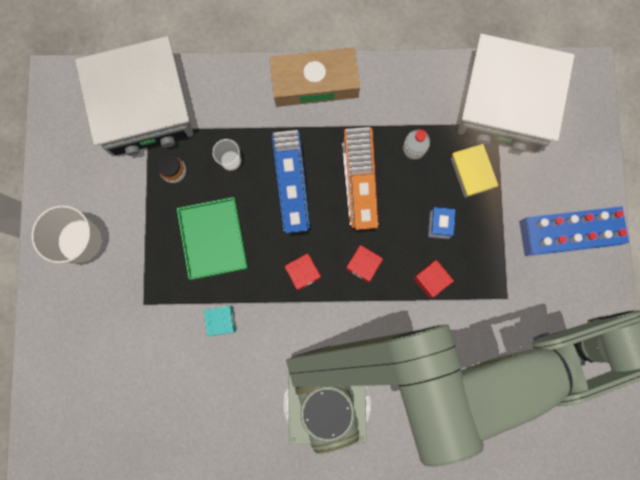

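The top view shows the blue lane at x≈290, y 130–232, with its low end at (295,218). The orange lane is at (362,180), the tray at (212,238) and the new blue kit at (442,222). Red look-alikes are at (303,271), (365,263) and (434,278), and a turquoise one is at (219,320). Next I'll measure.

```bash
cat > h.py <<'E'
import numpy as np, cv2
def load(f): return dict(np.load(f))
def world(o,m=None):
    d=o['d']; v,u=np.nonzero((d>0) if m is None else (m&(d>0)))
    z=d[v,u].astype(float); K=o['mtx']
    P=np.c_[(u-K[0,2])/K[0,0]*z,(v-K[1,2])/K[1,1]*z,z]
    return (P-o['t'])@o['R'],u,v
def hsv(o): return cv2.cvtColor(o['p'],cv2.COLOR_RGB2HSV)
def mask(o,c):
    h=hsv(o); H,S,V=h[...,0],h[...,1].astype(int),h[...,2].astype(int)
    r={'blue':(100,125),'green':(50,75),'orange':(5,18)}[c]
    return (H>=r[0])&(H<=r[1])&(S>120)&(V>50)
E
python3 - <<'E'
from h import *
o=load('/tmp/top0.npz')
m=mask(o,'blue')
n,l,s,c=cv2.connectedComponentsWithStats(m.astype(np.uint8))
for i in range(1,n):
    if s[i,4]>60:
        P,u,v=world(o,l==i); print('blue',s[i],P.mean(0).round(1),P.min(0).round(1),P.max(0).round(1), 'zpct',np.percentile(P[:,2],[5,50,95]).round(1))
# white labels inside blue areas
h=hsv(o); w=(h[...,1]<60)&(h[...,2]>150)
n,l,s,c=cv2.connectedComponentsWithStats(w.astype(np.uint8))
for i in range(1,n):
    if 40<s[i,4]<400 and 270<c[i,0]<460 and 130<c[i,1]<260:
        P,u,v=world(o,l==i); print('label',c[i].round(1),s[i,4],np.median(P,0).round(1))
m=mask(o,'green'); n,l,s,c=cv2.connectedComponentsWithStats(m.astype(np.uint8))
for i in range(1,n):
    if s[i,4]>500:
        P,u,v=world(o,l==i); print('green',s[i],P.mean(0).round(1),np.percentile(P[:,2],[2,10,50,90,98]).round(1))
        q=P[P[:,2]>14]; print(len(q),cv2.minAreaRect(q[:,:2].astype(np.float32)))
        q=P; print(len(q),cv2.minAreaRect(q[:,:2].astype(np.float32)))
bench,_,_=world(o,None); 
b=bench[(abs(bench[:,2])<15)]; print('bench z med',np.median(b[:,2]))
im=cv2.resize(o['p'][120:300,140:480][:,:,::-1],None,fx=2.35,fy=2.35,interpolation=cv2.INTER_CUBIC); cv2.imwrite('pics/topcrop.png',im)
E
```

```text
blue [ 272  135   38   98 1680] [549.6  82.4 140.2] [449.1  39.6 -11.7] [728.9 142.4 205.8] zpct [  4.4 146.9 196. ]
blue [432 207  24  29 465] [ 480.  -323.1   64.8] [ 441.3 -370.3   -6.5] [ 530.7 -289.4   84.7] zpct [ 2.7 70.1 77.2]
blue [ 527  207  102   47 2235] [ 445.  -675.8   61.5] [ 391.1 -818.4    4.8] [ 511.  -545.7   84.8] zpct [54.  63.4 69.8]
label [285.4 132.6] 73 [705.6  94.2 146.2]
label [358.  134.9] 77 [699.  -94.7 139. ]
label [416.4 143.6] 262 [ 684.9 -250.5   92.6]
label [285.  138.1] 75 [693.4  98.3 140.3]
label [357.9 140.5] 70 [685.5 -94.6 133.8]
label [286.7 143.5] 84 [679.5  92.2 132.7]
label [358.6 145.9] 76 [671.6 -96.9 128.1]
label [359.  151.7] 69 [658.6 -96.7 122. ]
label [346.2 176.4] 124 [618.  -65.8   7.7]
label [359.5 157. ] 75 [645.7 -98.4 116. ]
label [288.  164.4] 123 [609.1  87.1 186.3]
label [359.2 162.7] 67 [631.5 -97.1 110.1]
label [360.6 169.5] 136 [ 614.1 -100.   109.6]
label [363.4 188.3] 89 [ 551.1 -103.1  157.6]
label [291.3 191.6] 115 [545.9  81.3 157.3]
label [365.3 214.9] 88 [ 487.4 -108.5  128.9]
label [294.5 217.9] 113 [481.3  75.3 130.1]
label [443.3 220.8] 113 [ 478.3 -321.7   71.6]
green [177 197  71  83 799] [461.8 319.8  14.6] [-3.6  0.7 15.6 27.1 31.2]
428 ((450.2497863769531, 309.3002014160156), (200.2846221923828, 162.86509704589844), 10.34089469909668)
798 ((449.99591064453125, 310.69140625), (200.2846221923828, 166.2715606689453), 10.34089469909668)
bench z med 0.5194870411004611
```

```bash
python3 - <<'E'
from h import *
o=load('/tmp/scene0.npz')
im=cv2.resize(o['p'][200:360,190:470][:,:,::-1],None,fx=2.8,fy=2.8,interpolation=cv2.INTER_CUBIC); cv2.imwrite('pics/scenecrop.png',im)
E
```

```text
(no output)
```

View pics/topcrop.png

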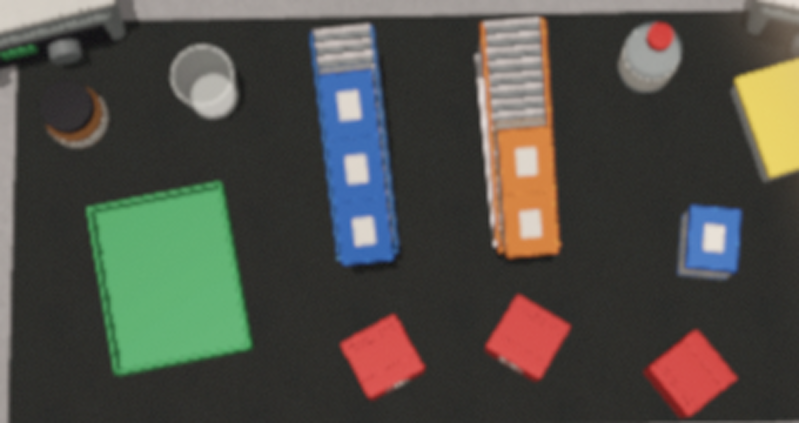

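View pics/scenecrop.png

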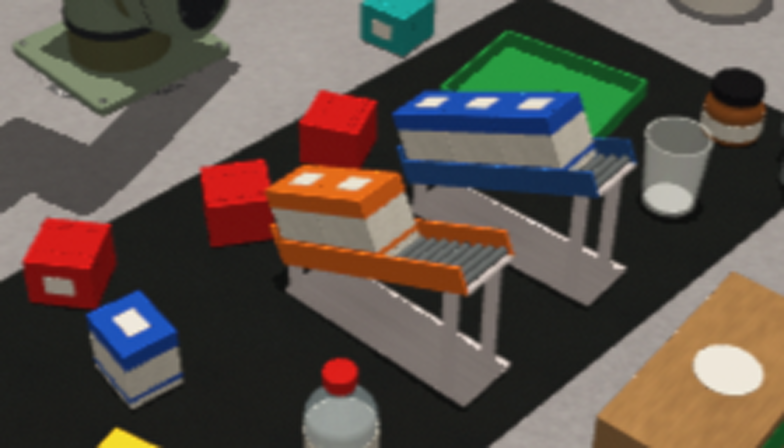

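Choosing by description: the candidates in the top view are the oldest blue kit at (294,218), the second at (291,192), the third at (288,164) and the new kit at (443,221). Look-alikes are the orange kits at (365,215) and (363,188), the reds at (303,271), (365,263) and (434,278), and the turquoise at (219,320). The oldest is the one at (294,218), at the low end against the stop. The scene crop confirms it: blue top, and the lane falls towards the robot. Now I'll refine the poses with rays and plan.

```bash
cat >> h.py <<'E'
from scipy.spatial.transform import Rotation as Ro
def ray(o,u,v):
    K=o['mtx']; d=np.array([(u-K[0,2])/K[0,0],(v-K[1,2])/K[1,1],1.])
    return -o['R'].T@o['t'], o['R'].T@d
def onz(o,u,v,z):
    C,d=ray(o,u,v); return C+d*(z-C[2])/d[2]
A=np.radians(24)
def toolR(yaw,tilt,sgn=1):
    """approach dir leaning toward +x of frame 'yaw' by tilt deg; tool y = sgn * frame y"""
    y=np.radians(yaw);t=np.radians(tilt)
    x=np.array([np.sin(t)*np.cos(y),np.sin(t)*np.sin(y),-np.cos(t)])
    Y=sgn*np.array([-np.sin(y),np.cos(y),0.]); return np.c_[x,Y,np.cross(x,Y)]
def curR(s): return Ro.from_euler('xyz',s['ee_rot'],degrees=True).as_matrix()
def lane(L,s,n,c=0):
    """point: s mm up slope from stop foot, n normal to bed, c across. L=(x,y,yaw)"""
    X=-120+s*np.cos(A)-n*np.sin(A); Z=50+s*np.sin(A)+n*np.cos(A); y=np.radians(L[2])
    return np.array([L[0]+X*np.cos(y)-c*np.sin(y),L[1]+X*np.sin(y)+c*np.cos(y),Z])
def plan(s,p,R):
    dp=(np.array(p)-s['ee_pos'])/10; rv=Ro.from_matrix(R@curR(s).T).as_rotvec()
    print('target',np.round(p,1),'dcm',dp.round(2),'rv',rv.round(4),'rows>=',max(np.linalg.norm(dp)/4.17,np.degrees(np.linalg.norm(rv))/7.16).round(2))
E
python3 - <<'E'
from h import *
from workcell import readout,optics
o=load('/tmp/top0.npz')
P=[onz(o,u,v,50+s*np.sin(A)+70*np.cos(A)) for (u,v),s in zip([(294.5,217.9),(291.3,191.6),(288,164.4)],[35,105,175])]
print(np.round(P,1))
P=np.array(P); yaw=np.degrees(np.arctan2(*(P[2]-P[0])[[1,0]])); print('lane yaw',yaw)
for p,s in zip(P,[35,105,175]):
    X=-120+s*np.cos(A)-70*np.sin(A); y=np.radians(yaw); print('origin',p[0]-X*np.cos(y),p[1]-X*np.sin(y))
# blue lane outline min rect; new-kit top
m=mask(o,'blue'); n,l,s,c=cv2.connectedComponentsWithStats(m.astype(np.uint8))
i=l[210,437]; 
h=hsv(o); V=h[...,2]
cs,_=cv2.findContours((l==i).astype(np.uint8),0,2); c=max(cs,key=cv2.contourArea); print('newkit px',cv2.minAreaRect(c), cv2.boxPoints(cv2.minAreaRect(c)).round(1).tolist())
print('label',onz(o,443.3,220.8,70))
q=np.array([onz(o,u,v,70)[:2] for u,v in c[:,0]],np.float32); print(cv2.minAreaRect(q))
s=readout.state(); print(curR(s).round(3)); w=optics.camera_params('wrist'); print(w, -w['R'].T@w['t'])
E
```

```text
[[482.2  74.3 128.2]
 [545.5  80.7 156.7]
 [609.5  87.1 185.1]]
lane yaw 5.747639935584949
origin 598.1233686369691 85.99520562350988
origin 597.8042900923998 85.97120970177245
origin 598.1925456844281 86.00216850756476
newkit px ((443.37615966796875, 220.85842895507812), (22.41690444946289, 27.472347259521484), 3.814074993133545) [[431.29998779296875, 233.8000030517578], [433.1000061035156, 206.39999389648438], [455.5, 207.89999389648438], [453.6000061035156, 235.3000030517578]]
label [ 478.80975983 -321.58019187   70.        ]
((478.94287109375, -321.7161865234375), (60.05070877075195, 74.14095306396484), 83.6383056640625)
[[-0.     0.275 -0.961]
 [ 0.002 -0.961 -0.275]
 [-1.    -0.002 -0.   ]]
{'mtx': array([[337.31094199,   0.        , 312.6884866 ],
       [  0.        , 337.31094199, 239.31623601],
       [  0.        ,   0.        ,   1.        ]]), 'R': array([[ 0.27546648, -0.96130965, -0.00140338],
       [-0.93192401, -0.26740356,  0.24497544],
       [-0.23587252, -0.06617468, -0.96952827]]), 't': array([-575.16632746,  -28.17656043,  389.6928308 ])} [ 224.09846346 -534.65965716  383.91360339]
```

```bash
python3 - <<'E'
from h import *
from workcell import readout
L=(598,86,5.75); s=readout.state()
plan(s,lane(L,35,150),toolR(L[2],24,-1))
E
```

```text
target [449.7  71.1 201.3] dcm [29.16 62.35 -2.59] rv [ 0.0775 -0.4122 -0.1761] rows>= 16.52
```

```bash
python3 -m creep '[{"translation":[1.2,2.6,1.6],"delta_rot":[0,0,0]},{"translation":[1.4,3.1,1.6],"delta_rot":[0,0,0]},{"translation":[1.4,3.1,1.6],"delta_rot":[0,0,0]},{"translation":[1.4,3.1,1.6],"delta_rot":[0,0,0]},{"translation":[1.4,3.1,1.6],"delta_rot":[0,0,0]}]' 1 20
python3 -m creep '[{"translation":[1.5,3.2,0],"delta_rot":[0.0155,-0.0824,-0.0352]},{"translation":[1.5,3.2,0],"delta_rot":[0.0155,-0.0824,-0.0352]},{"translation":[1.5,3.2,0],"delta_rot":[0.0155,-0.0824,-0.0352]},{"translation":[1.5,3.2,0],"delta_rot":[0.0155,-0.0824,-0.0352]},{"translation":[1.5,3.2,0],"delta_rot":[0.0155,-0.0824,-0.0352]}]'
python3 -m creep '[{"translation":[1.5,3.2,0],"delta_rot":[0,0,0]},{"translation":[1.5,3.2,0],"delta_rot":[0,0,0]},{"translation":[1.5,3.2,0],"delta_rot":[0,0,0]},{"translation":[1.5,3.2,0],"delta_rot":[0,0,0]},{"translation":[1.5,3.2,0],"delta_rot":[0,0,0]}]'
python3 - <<'E'
from h import *
from workcell import readout
L=(598,86,5.75); s=readout.state(); print(s['time_s'],s['qpos'].round(1))
plan(s,lane(L,35,150),toolR(L[2],24,-1))
E
```

```text
time_s: 0.52
ee_pos: [226.4, -401.1, 308.2]
ee_rot: [-85.9, 89.9, 110.0]
force: [0.6, -0.7, 0.6]
gripper_width: 90.6
time_s: 0.93
ee_pos: [301.7, -241.4, 308.0]
ee_rot: [179.9, 65.8, 5.5]
force: [0.7, 0.5, -0.5]
gripper_width: 91.2
time_s: 1.35
ee_pos: [376.0, -81.3, 308.0]
ee_rot: [179.7, 66.0, 5.4]
force: [0.6, -0.9, -0.8]
gripper_width: 91.3
1.35 [-23.4 -13.6 116.   13.5  57.1  55.6]
target [449.7  71.1 201.3] dcm [  7.37  15.23 -10.67] rv [0.0017 0.0007 0.0016] rows>= 4.8
```

```bash

python3 -m creep '[{"translation":[1.47,3.0,-1],"delta_rot":[0,0,0]},{"translation":[1.47,3.0,-1],"delta_rot":[0,0,0]},{"translation":[1.47,3.0,-1],"delta_rot":[0,0,0]},{"translation":[1.47,3.0,-1],"delta_rot":[0,0,0]},{"translation":[1.47,3.2,-1],"delta_rot":[0,0,0]}]'
python3 -m creep '[{"translation":[0,0,-3],"delta_rot":[0,0,0]},{"translation":[0,0,-2.6],"delta_rot":[0,0,0]},{"translation":[0,0,0],"delta_rot":[0,0,0]}]'
python3 - <<'E'
from h import *
from workcell import readout,optics
L=(598,86,5.75); s=readout.state(); print(s['time_s'],s['qpos'].round(1))
plan(s,lane(L,35,150),toolR(L[2],24,-1))
c=optics.camera_params('wrist');p,d=optics.grab_frame('wrist'); cv2.imwrite('pics/w1.png',p[:,:,::-1]); np.savez('/tmp/w1.npz',p=p,d=d,**c)
E
```

```text
time_s: 1.77
ee_pos: [449.6, 71.1, 257.4]
ee_rot: [179.8, 66.0, 5.6]
force: [0.7, -0.8, -0.1]
gripper_width: 91.4
time_s: 2.02
ee_pos: [445.4, 69.6, 196.1]
ee_rot: [179.7, 66.8, 5.6]
force: [-1.2, 0.1, -1.1]
gripper_width: 91.3
2.0167 [  8.1  -1.7 123.4  -1.8  35.2  93.5]
target [449.7  71.1 201.3] dcm [0.43 0.14 0.52] rv [ 0.0035 -0.0131 -0.0018] rows>= 0.17
```

View pics/w1.png

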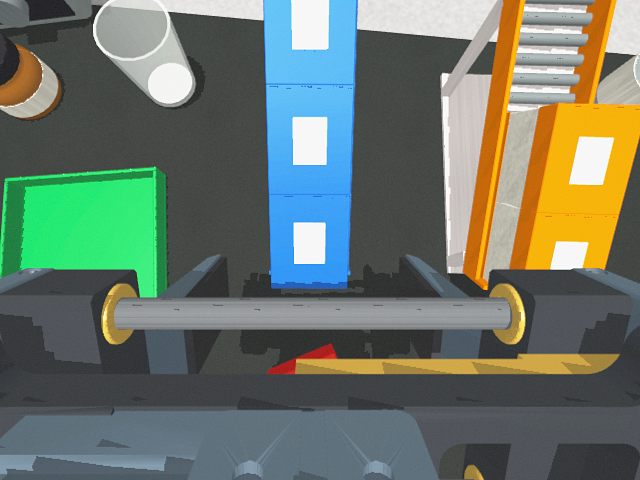

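The wrist view shows the front blue kit, with its label at (309,243), centred between the fingers. I'll check the lane pose from this view.

```bash
python3 - <<'E'
from h import *
from workcell import readout
o=load('/tmp/w1.npz'); h=hsv(o); w=((h[...,1]<60)&(h[...,2]>150)).astype(np.uint8)
n,l,s,c=cv2.connectedComponentsWithStats(w); Q=[]
for i in range(1,n):
    if 500<s[i,4]<5000 and 270<c[i,0]<350 and c[i,1]<270:
        sl={2:35}; S=35 if c[i,1]>200 else 105
        if c[i,1]<80: continue
        p=onz(o,*c[i],50+S*np.sin(A)+70*np.cos(A)); P,_,_=world(o,l==i); Q.append(p); print(c[i],p.round(1),np.median(P,0).round(1), np.round(lane((598,86,5.75),S,70),1))
s=readout.state(); print(s['ee_pos'],s['ee_rot'],s['qvel'].round(2))
L=(598,86,5.75)
plan(s,lane(L,35,110),toolR(L[2],24,-1)); plan(s,lane(L,35,42),toolR(L[2],24,-1))
E
```

```text
[309.4797546  140.47177914] [545.6  81.1 156.7] [545.2  81.1 157.4] [545.7  80.7 156.7]
[309.03846154 242.92935636] [481.5  74.9 128.2] [481.5  74.8 128.8] [482.1  74.3 128.2]
[447.46095268  69.3545966  199.10815079] [179.7352212   66.43366569   5.54027982] [-1.24 -2.28 -4.92  0.08 -0.19  0.07]
target [465.9  72.7 164.7] dcm [ 1.84  0.33 -3.44] rv [ 0.0026 -0.0073 -0.0006] rows>= 0.94
target [493.4  75.5 102.6] dcm [ 4.6   0.61 -9.65] rv [ 0.0026 -0.0073 -0.0006] rows>= 2.57
```

```bash

python3 -m creep '[{"translation":[0.88,0.1,-2],"delta_rot":[0,0,0]},{"translation":[0.88,0.1,-2],"delta_rot":[0,0,0]},{"translation":[0.88,0.1,-2],"delta_rot":[0,0,0]},{"translation":[0.44,0.05,-1],"delta_rot":[0,0,0]},{"translation":[0,0,0],"delta_rot":[0,0,0]}]'
python3 - <<'E'
from h import *
from workcell import readout
L=(597.8,86.3,5.75); s=readout.state(); plan(s,lane(L,35,42),toolR(L[2],24,-1))
E
```

```text
time_s: 2.48
ee_pos: [481.3, 72.0, 131.7]
ee_rot: [179.8, 66.1, 5.4]
force: [-0.1, -0.5, 0.2]
gripper_width: 91.0
target [493.2  75.8 102.6] dcm [ 1.19  0.37 -2.91] rv [ 0.0017 -0.0011  0.002 ] rows>= 0.76
```

```bash

python3 -m creep '[{"translation":[0.6,0.15,-1.3],"delta_rot":[0,0,0]},{"translation":[0.6,0.15,-1.3],"delta_rot":[0,0,0]},{"translation":[0,0,0],"delta_rot":[0,0,0]},{"translation":[0,0,0],"delta_rot":[0,0,0]}]'
python3 - <<'E'
from h import *
from workcell import readout,optics
L=(597.8,86.3,5.75); s=readout.state(); plan(s,lane(L,35,42),toolR(L[2],24,-1))
p,d=optics.grab_frame('wrist'); cv2.imwrite('pics/w2.png',p[:,:,::-1])
E
```

```text
time_s: 2.82
ee_pos: [493.3, 75.4, 107.3]
ee_rot: [179.8, 65.9, 5.5]
force: [-0.1, -0.2, 0.3]
gripper_width: 91.1
target [493.2  75.8 102.6] dcm [-0.    0.04 -0.47] rv [0.0014 0.0015 0.0013] rows>= 0.11
```

View pics/w2.png

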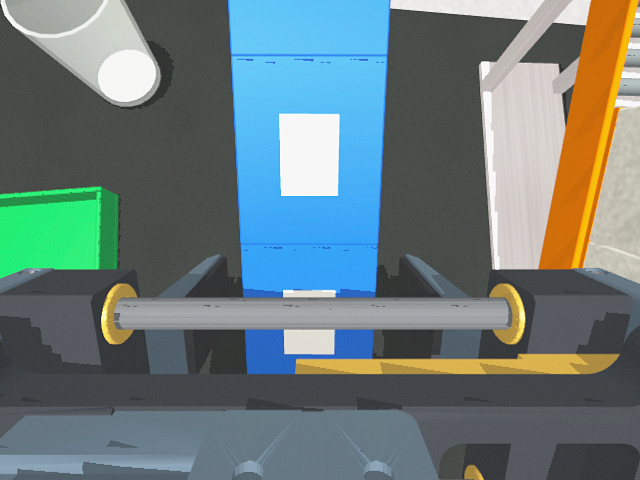

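The fingers straddle only the front kit, whose label is at (309,322). Closing.

```bash

python3 -m creep '[{"translation":[0,0,-0.2],"delta_rot":[0,0,0]},{"translation":[0,0,0],"delta_rot":[0,0,0]},{"translation":[0,0,0],"delta_rot":[0,0,0]},{"translation":[0,0,0],"delta_rot":[0,0,0]},{"translation":[0,0,0],"delta_rot":[0,0,0]}]' -0.2 20
python3 -m creep '[{"translation":[0,0,0],"delta_rot":[0,0,0]},{"translation":[0,0,0],"delta_rot":[0,0,0]},{"translation":[0,0,0],"delta_rot":[0,0,0]}]'
```

```text
time_s: 3.28
ee_pos: [492.6, 75.7, 104.3]
ee_rot: [179.8, 66.0, 5.5]
force: [-1.5, 0.2, -0.4]
gripper_width: 60.7
time_s: 3.53
ee_pos: [492.6, 75.8, 104.2]
ee_rot: [179.8, 66.0, 5.5]
force: [-1.8, 1.1, 4.0]
gripper_width: 55.5
```

```bash

python3 -m creep '[{"translation":[-0.4,-0.04,0.9],"delta_rot":[0,0,0]},{"translation":[-0.4,-0.04,0.9],"delta_rot":[0,0,0]},{"translation":[-0.4,-0.04,0.9],"delta_rot":[0,0,0]},{"translation":[-0.4,-0.04,0.9],"delta_rot":[0,0,0]},{"translation":[-0.4,-0.04,0.9],"delta_rot":[0,0,0]}]' -0.2 25
python3 -m creep '[{"translation":[-0.8,-0.08,1.8],"delta_rot":[0,0,0]},{"translation":[-0.8,-0.08,1.8],"delta_rot":[0,0,0]},{"translation":[-0.8,-0.08,1.8],"delta_rot":[0,0,0]},{"translation":[-0.8,-0.08,1.8],"delta_rot":[0,0,0]},{"translation":[-0.4,-0.04,0.9],"delta_rot":[0,0,0]}]'
python3 - <<'E'
from h import *
from workcell import readout,optics
for n in ("wrist","scene"):
    p,d=optics.grab_frame(n); cv2.imwrite(f'pics/{n}3.png',p[:,:,::-1])
    if n=="scene": cv2.imwrite('pics/scene3.png',cv2.resize(p[160:360,190:470][:,:,::-1],None,fx=2.8,fy=2.8))
E
```

```text
time_s: 3.95
ee_pos: [470.9, 73.4, 148.1]
ee_rot: [179.7, 66.3, 5.5]
force: [-1.4, -0.6, -4.4]
gripper_width: 56.2
time_s: 4.37
ee_pos: [435.9, 70.0, 231.4]
ee_rot: [179.8, 66.0, 5.5]
force: [-0.0, 0.8, -1.5]
gripper_width: 55.5
```

View pics/wrist3.png

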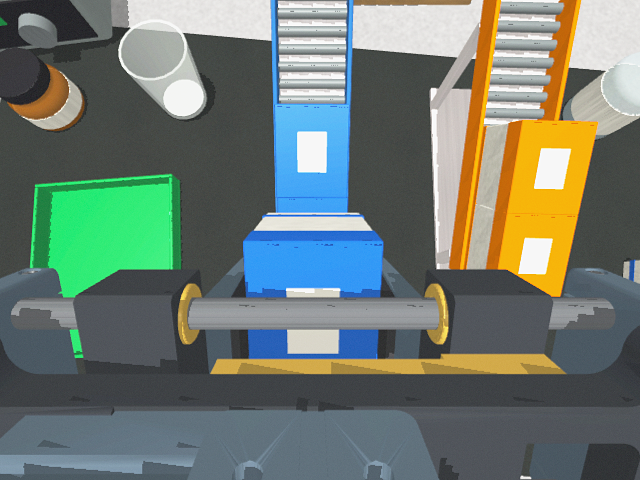

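View pics/scene3.png

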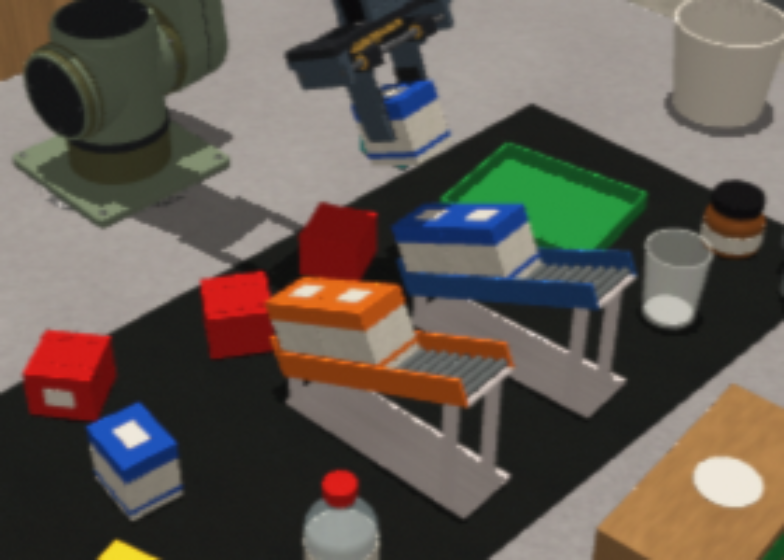

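The kit is in hand and the other two have slid to the stop. Next is the tray, with the tool straightened.

```bash
python3 - <<'E'
from h import *
from workcell import readout
s=readout.state(); plan(s,[450,310,150],toolR(10,0,-1)); print(s['qpos'].round(1))
E
```

```text
target [450 310 150] dcm [ 1.35 24.   -8.12] rv [-0.0561  0.4174  0.0732] rows>= 6.08
[  8.5  -5.2 121.1  -1.9  40.   94. ]
```

```bash

python3 -m creep '[{"translation":[0.13,2.4,0],"delta_rot":[-0.011,0.0835,0.0146]},{"translation":[0.13,2.4,0],"delta_rot":[-0.011,0.0835,0.0146]},{"translation":[0.13,2.4,0],"delta_rot":[-0.011,0.0835,0.0146]},{"translation":[0.13,2.4,0],"delta_rot":[-0.011,0.0835,0.0146]},{"translation":[0.13,2.4,0],"delta_rot":[-0.011,0.0835,0.0146]}]'
python3 -m creep '[{"translation":[0.13,2.4,-1.6],"delta_rot":[0,0,0]},{"translation":[0.13,2.4,-1.6],"delta_rot":[0,0,0]},{"translation":[0.13,2.4,-1.6],"delta_rot":[0,0,0]},{"translation":[0.13,2.4,-1.6],"delta_rot":[0,0,0]},{"translation":[0.13,2.4,-1.6],"delta_rot":[0,0,0]}]'
python3 -m creep '[{"translation":[0,0,-2],"delta_rot":[0,0,0]},{"translation":[0,0,-2],"delta_rot":[0,0,0]},{"translation":[0,0,0],"delta_rot":[0,0,0]},{"translation":[0,0,0],"delta_rot":[0,0,0]}]'
python3 - <<'E'
from h import *
from workcell import readout,optics
s=readout.state(); plan(s,[450,310,48.5],toolR(10,0,-1)); print(s['qpos'].round(1))
p,d=optics.grab_frame("scene"); cv2.imwrite('pics/scene4.png',cv2.resize(p[160:360,250:530][:,:,::-1],None,fx=2.8,fy=2.8))
E
```

```text
time_s: 4.88
ee_pos: [442.9, 191.2, 228.8]
ee_rot: [-3.1, 89.6, -173.1]
force: [0.6, -0.9, -1.8]
gripper_width: 55.8
time_s: 5.3
ee_pos: [449.2, 311.0, 147.2]
ee_rot: [3.3, 89.7, -166.8]
force: [0.5, -0.2, -0.9]
gripper_width: 56.0
time_s: 5.63
ee_pos: [448.6, 309.5, 107.9]
ee_rot: [7.9, 89.6, -162.1]
force: [0.2, 0.0, -2.4]
gripper_width: 56.0
target [450.  310.   48.5] dcm [ 0.14  0.05 -5.94] rv [ 0.0021 -0.0063  0.0004] rows>= 1.43
[3.330e+01 2.180e+01 1.032e+02 1.000e-01 5.530e+01 1.133e+02]
```

View pics/scene4.png

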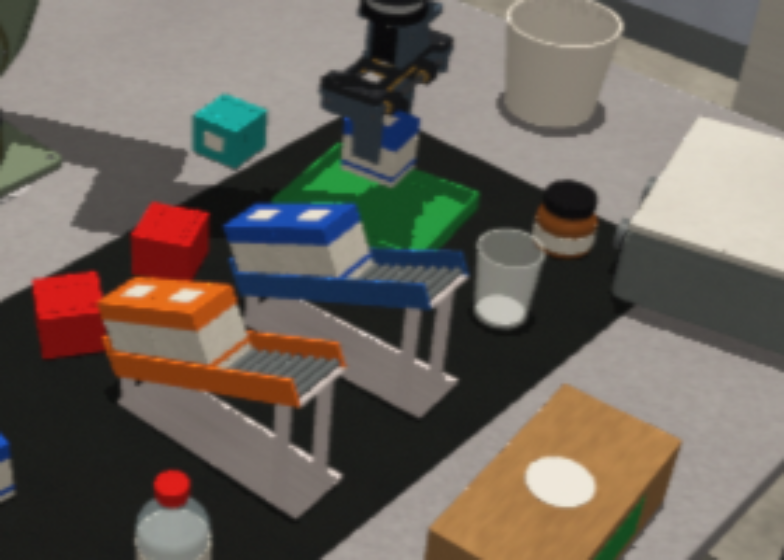

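The oldest kit hangs upright over the tray, at about (380,150) in the crop. Lowering.

```bash

python3 -m creep '[{"translation":[0.1,0,-1.8],"delta_rot":[0.002,-0.006,0]},{"translation":[0,0,-1.8],"delta_rot":[0,0,0]},{"translation":[0,0,-1.0],"delta_rot":[0,0,0]},{"translation":[0,0,-0.6],"delta_rot":[0,0,0]},{"translation":[0,0,0],"delta_rot":[0,0,0]}]'
python3 -m creep '[{"translation":[0,0,-0.4],"delta_rot":[0,0,0]},{"translation":[0,0,0],"delta_rot":[0,0,0]},{"translation":[0,0,0],"delta_rot":[0,0,0]}]'
```

```text
time_s: 6.1
ee_pos: [450.5, 309.8, 57.6]
ee_rot: [-152.8, 89.8, 37.2]
force: [-0.3, -0.5, -2.5]
gripper_width: 55.5
time_s: 6.35
ee_pos: [450.9, 310.4, 54.6]
ee_rot: [-154.1, 89.7, 35.8]
force: [0.0, -0.2, -1.9]
gripper_width: 55.9
```

```bash

python3 -m creep '[{"translation":[0,0,-0.3],"delta_rot":[0,0,0]},{"translation":[0,0,0],"delta_rot":[0,0,0]},{"translation":[0,0,0],"delta_rot":[0,0,0]},{"translation":[0,0,0],"delta_rot":[0,0,0]}]'
python3 -m creep '[{"translation":[0,0,-0.2],"delta_rot":[0,0,0]},{"translation":[0,0,0],"delta_rot":[0,0,0]},{"translation":[0,0,0],"delta_rot":[0,0,0]}]'
```

```text
time_s: 6.68
ee_pos: [450.6, 310.1, 51.0]
ee_rot: [-153.9, 89.7, 36.1]
force: [0.1, -0.1, -2.2]
gripper_width: 55.9
time_s: 6.93
ee_pos: [450.4, 310.0, 48.9]
ee_rot: [-153.6, 89.8, 36.4]
force: [0.3, -0.7, -2.0]
gripper_width: 56.2
```

```bash

python3 -m creep '[{"translation":[0,0,-0.1],"delta_rot":[0,0,0]},{"translation":[0,0,0],"delta_rot":[0,0,0]},{"translation":[0,0,0],"delta_rot":[0,0,0]}]'
python3 -m creep '[{"translation":[0,0,-0.1],"delta_rot":[0,0,0]},{"translation":[0,0,0],"delta_rot":[0,0,0]},{"translation":[0,0,0],"delta_rot":[0,0,0]}]'
```

```text
time_s: 7.18
ee_pos: [450.6, 310.1, 47.9]
ee_rot: [-153.8, 89.8, 36.1]
force: [-0.1, -0.2, -1.6]
gripper_width: 55.7
time_s: 7.43
ee_pos: [450.6, 310.1, 47.8]
ee_rot: [-154.6, 89.7, 35.4]
force: [-1.2, -0.3, 5.8]
gripper_width: 55.8
```

Contact (+5.8 N). Opening, then rising.

```bash

python3 -m creep '[{"translation":[0,0,0],"delta_rot":[0,0,0]},{"translation":[0,0,0],"delta_rot":[0,0,0]},{"translation":[0,0,0],"delta_rot":[0,0,0]},{"translation":[0,0,0],"delta_rot":[0,0,0]},{"translation":[0,0,0],"delta_rot":[0,0,0]}]' 1
python3 -m creep '[{"translation":[0,0,1.5],"delta_rot":[0,0,0]},{"translation":[0,0,3],"delta_rot":[0,0,0]},{"translation":[0,0,4],"delta_rot":[0,0,0]},{"translation":[0,0,4],"delta_rot":[0,0,0]},{"translation":[0,0,4],"delta_rot":[0,0,0]}]'
python3 -m creep '[{"translation":[0,0,4],"delta_rot":[0,0,0]},{"translation":[0,0,4],"delta_rot":[0,0,0]},{"translation":[0,0,0],"delta_rot":[0,0,0]}]'
python3 - <<'E'
from h import *
from workcell import readout,optics
s=readout.state(); plan(s,[478.9,-321.7,180],toolR(-6.4,0,-1)); print(s['qpos'].round(1))
p,d=optics.grab_frame("scene"); cv2.imwrite('pics/scene5.png',cv2.resize(p[160:360,250:530][:,:,::-1],None,fx=2.8,fy=2.8))
E
```

```text
time_s: 7.85
ee_pos: [450.5, 310.1, 46.8]
ee_rot: [-153.5, 89.8, 36.4]
force: [0.1, 0.5, 0.5]
gripper_width: 86.4
time_s: 8.27
ee_pos: [450.1, 309.8, 213.5]
ee_rot: [-152.8, 89.8, 37.2]
force: [0.9, 1.1, 1.1]
gripper_width: 91.1
time_s: 8.52
ee_pos: [453.6, 312.1, 300.8]
ee_rot: [-156.0, 88.8, 34.0]
force: [1.9, 0.9, 1.4]
gripper_width: 91.4
target [ 478.9 -321.7  180. ] dcm [  2.53 -63.38 -12.08] rv [-0.0093  0.0192 -0.2858] rows>= 15.48
[ 33.3  13.3  86.2   0.   79.3 113.3]
```

View pics/scene5.png

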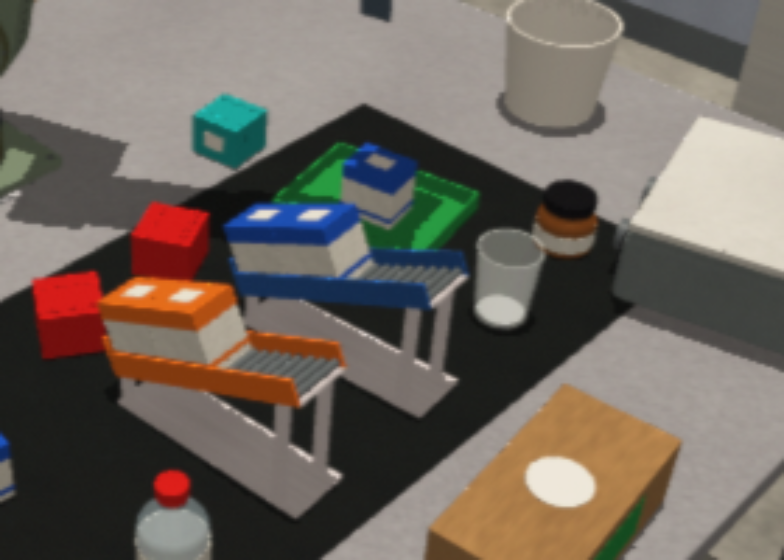

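The oldest kit stands upright in the tray, at (380,185) in the crop. On to the new kit.

```bash

python3 -m creep '[{"translation":[0.1,-2.5,0],"delta_rot":[0,0.002,-0.014]},{"translation":[0.1,-3.2,0],"delta_rot":[0,0.002,-0.014]},{"translation":[0.1,-3.2,0],"delta_rot":[0,0.002,-0.014]},{"translation":[0.1,-3.2,0],"delta_rot":[0,0.002,-0.014]},{"translation":[0.1,-3.2,0],"delta_rot":[0,0.002,-0.014]}]'
python3 -m creep '[{"translation":[0.1,-3.2,0],"delta_rot":[0,0,-0.014]},{"translation":[0.1,-3.2,0],"delta_rot":[0,0,-0.014]},{"translation":[0.1,-3.2,0],"delta_rot":[0,0,-0.014]},{"translation":[0.1,-3.2,0],"delta_rot":[0,0,-0.014]},{"translation":[0.1,-3.2,0],"delta_rot":[0,0,-0.014]}]'
python3 -m creep '[{"translation":[0.1,-3.2,0],"delta_rot":[0,0,-0.014]},{"translation":[0.1,-3.2,0],"delta_rot":[0,0,-0.014]},{"translation":[0.1,-3.2,0],"delta_rot":[0,0,-0.014]},{"translation":[0.1,-3.2,0],"delta_rot":[0,0,-0.014]},{"translation":[0.1,-3.2,0],"delta_rot":[0,0,-0.014]}]'
python3 -m creep '[{"translation":[0.1,-3.2,0],"delta_rot":[0,0,-0.014]},{"translation":[0.1,-3.2,0],"delta_rot":[0,0,-0.014]},{"translation":[0.1,-3.2,0],"delta_rot":[0,0,-0.014]},{"translation":[0.1,-3.2,0],"delta_rot":[0,0,-0.014]},{"translation":[0.1,-3.2,0],"delta_rot":[0,0,-0.014]}]'
python3 -m creep '[{"translation":[0,0,-2.5],"delta_rot":[0,0,0]},{"translation":[0,0,-2.5],"delta_rot":[0,0,0]},{"translation":[0,0,-2.5],"delta_rot":[0,0,0]},{"translation":[0,0,0],"delta_rot":[0,0,0]},{"translation":[0,0,0],"delta_rot":[0,0,0]}]'
python3 - <<'E'
from h import *
from workcell import readout,optics
s=readout.state(); plan(s,[478.9,-321.7,180],toolR(-6.4,0,-1)); print(s['qpos'].round(1))
c=optics.camera_params('wrist');p,d=optics.grab_frame('wrist'); cv2.imwrite('pics/w6.png',p[:,:,::-1]); np.savez('/tmp/w6.npz',p=p,d=d,**c)
E
```

```text
time_s: 8.98
ee_pos: [454.6, 155.6, 290.3]
ee_rot: [-16.5, 89.5, 169.5]
force: [0.4, 0.1, -0.2]
gripper_width: 91.3
time_s: 9.4
ee_pos: [459.6, -4.4, 290.4]
ee_rot: [-22.1, 89.5, 159.8]
force: [0.2, 0.1, -0.2]
gripper_width: 91.5
time_s: 9.82
ee_pos: [464.6, -164.3, 290.3]
ee_rot: [-26.4, 89.4, 151.5]
force: [1.1, 0.2, -0.8]
gripper_width: 91.2
time_s: 10.23
ee_pos: [469.8, -324.2, 290.1]
ee_rot: [-30.0, 89.4, 143.9]
force: [1.0, 0.0, 0.1]
gripper_width: 91.0
time_s: 10.65
ee_pos: [469.5, -322.2, 214.9]
ee_rot: [-29.4, 89.3, 144.5]
force: [-0.5, 0.5, 0.4]
gripper_width: 91.3
target [ 478.9 -321.7  180. ] dcm [ 0.94  0.05 -3.49] rv [-0.007  -0.0097 -0.0056] rows>= 0.87
[-35.6  18.6  91.1  -0.   71.   60.5]
```

View pics/w6.png

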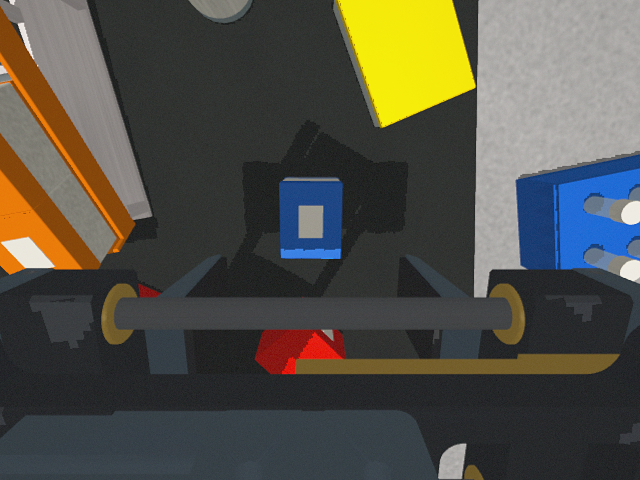

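The wrist view shows the new blue kit, label at (311,222), square between the fingers. The red one at (300,345) is clear. I'll check its yaw and position.

```bash
python3 - <<'E'
from h import *
from workcell import readout
o=load('/tmp/w6.npz'); m=mask(o,'blue').astype(np.uint8); m[:, :240]=0; m[:,400:]=0; m[270:]=0
# top face via depth: points with z>66
P,u,v=world(o,m>0); k=P[:,2]>65
tm=np.zeros_like(m); tm[v[k],u[k]]=1
h=hsv(o); w=((h[...,1]<60)&(h[...,2]>120)).astype(np.uint8)
n,l,s,c=cv2.connectedComponentsWithStats(w)
i=l[222,311]; print('label',onz(o,*c[i],70).round(1))
cs,_=cv2.findContours(tm,0,2); c=max(cs,key=cv2.contourArea)
q=np.array([onz(o,a,b,70)[:2] for a,b in c[:,0]],np.float32); print(cv2.minAreaRect(q))
p=onz(o,*np.array(cv2.minAreaRect(c)[0]),70); print(np.median(P[k],0),p)
E
```

```text
label [ 477.3 -321.2   70. ]
((477.71661376953125, -321.0032653808594), (56.463279724121094, 70.62416076660156), 83.79312133789062)
[ 480.11721303 -320.97096653   70.09015738] [ 478.73076242 -321.37981666   70.        ]
```

```bash

python3 -m creep '[{"translation":[0.45,0.05,-2.5],"delta_rot":[-0.0035,-0.005,-0.001]},{"translation":[0.4,0.03,-3],"delta_rot":[-0.0035,-0.005,-0.001]},{"translation":[0,0,-3],"delta_rot":[0,0,0]},{"translation":[0,0,0],"delta_rot":[0,0,0]},{"translation":[0,0,0],"delta_rot":[0,0,0]}]'
python3 - <<'E'
from h import *
from workcell import readout,optics
s=readout.state(); plan(s,[478,-321.3,45],toolR(-6.2,0,-1)); print(s['qpos'].round(1))
E
```

```text
time_s: 11.12
ee_pos: [479.3, -322.0, 132.5]
ee_rot: [151.6, 89.7, -34.6]
force: [-0.1, -0.8, 0.6]
gripper_width: 91.3
target [ 478.  -321.3   45. ] dcm [-0.13  0.07 -8.75] rv [ 0.0028  0.004  -0.0006] rows>= 2.1
[-35.   22.7  97.6   0.   59.4  61.1]
```

```bash

python3 -m creep '[{"translation":[-0.1,0.07,-2.5],"delta_rot":[0.0014,0.002,0]},{"translation":[0,0,-2.5],"delta_rot":[0.0014,0.002,0]},{"translation":[0,0,-2.5],"delta_rot":[0,0,0]},{"translation":[0,0,-0.9],"delta_rot":[0,0,0]},{"translation":[0,0,0],"delta_rot":[0,0,0]}]'
python3 -m creep '[{"translation":[0,0,0],"delta_rot":[0,0,0]},{"translation":[0,0,0],"delta_rot":[0,0,0]}]'
python3 - <<'E'
from h import *
from workcell import readout,optics
s=readout.state(); plan(s,[478,-321.3,45],toolR(-6.2,0,-1))
E
```

```text
time_s: 11.53
ee_pos: [478.3, -321.6, 48.2]
ee_rot: [-179.5, 90.0, -5.7]
force: [0.2, 0.1, -0.5]
gripper_width: 91.0
time_s: 11.7
ee_pos: [479.6, -322.5, 50.4]
ee_rot: [151.4, 89.7, -34.8]
force: [-0.0, 0.8, 1.3]
gripper_width: 91.4
target [ 478.  -321.3   45. ] dcm [-0.16  0.12 -0.54] rv [ 0.0029  0.0042 -0.0002] rows>= 0.14
```

```bash

python3 -m creep '[{"translation":[-0.1,0.05,-0.3],"delta_rot":[0.002,0.003,0]},{"translation":[0,0,0],"delta_rot":[0,0,0]},{"translation":[0,0,0],"delta_rot":[0,0,0]}]'
python3 -m creep '[{"translation":[0,0,0],"delta_rot":[0,0,0]},{"translation":[0,0,0],"delta_rot":[0,0,0]},{"translation":[0,0,0],"delta_rot":[0,0,0]},{"translation":[0,0,0],"delta_rot":[0,0,0]},{"translation":[0,0,0],"delta_rot":[0,0,0]}]' -0.2 20
python3 -m creep '[{"translation":[0,0,0],"delta_rot":[0,0,0]},{"translation":[0,0,0],"delta_rot":[0,0,0]},{"translation":[0,0,0],"delta_rot":[0,0,0]},{"translation":[0,0,0],"delta_rot":[0,0,0]}]' -0.2 25
python3 - <<'E'
from h import *
from workcell import readout,optics
s=readout.state(); print(s['ee_pos'],s['gripper_width']);R=curR(s);print(R.round(3), np.degrees(np.arctan2(-R[0,1]*-1,-R[1,1])))
E
```

```text
time_s: 11.95
ee_pos: [477.3, -321.1, 45.7]
ee_rot: [-26.9, 89.9, 146.9]
force: [-0.5, -0.5, -0.0]
gripper_width: 91.3
time_s: 12.37
ee_pos: [477.0, -320.9, 45.0]
ee_rot: [-27.4, 89.8, 146.5]
force: [-0.5, 0.2, -0.0]
gripper_width: 60.8
time_s: 12.7
ee_pos: [477.0, -320.7, 44.9]
ee_rot: [-30.9, 89.8, 142.9]
force: [0.0, 0.8, 0.2]
gripper_width: 55.6
[ 476.96768195 -320.73673758   44.93637833] 55.64514120280804
[[-0.003 -0.108 -0.994]
 [ 0.002 -0.994  0.108]
 [-1.    -0.002  0.003]] -6.1932781320302634
```

```bash

python3 -m creep '[{"translation":[0,0,1.5],"delta_rot":[0,0,0]},{"translation":[0,0,3.5],"delta_rot":[0,0,0]},{"translation":[0,0,4],"delta_rot":[0,0,0]},{"translation":[0,0,4],"delta_rot":[0,0,0]},{"translation":[0,0,4],"delta_rot":[0,0,0]}]'
python3 -m creep '[{"translation":[0,0,4],"delta_rot":[0,0,0]},{"translation":[0,0,4],"delta_rot":[0,0,0]},{"translation":[0,0,2],"delta_rot":[0,0,0]},{"translation":[0,0,0],"delta_rot":[0,0,0]}]'
python3 - <<'E'
from h import *
from workcell import readout,optics
L=(597.8,86.3,5.75);s=readout.state(); print(s['qpos'].round(1)); plan(s,lane(L,183,115),toolR(L[2],24,-1))
c=optics.camera_params('wrist');p,d=optics.grab_frame('wrist'); cv2.imwrite('pics/w7.png',p[:,:,::-1])
o=load('/tmp/top0.npz')
c=optics.camera_params('top');p,d=optics.grab_frame('top'); cv2.imwrite('pics/t7.png',p[:,:,::-1]);np.savez('/tmp/top7.npz',p=p,d=d,**c)
for (u,v) in [(416,143),(227,155)]: print(onz(o,u,v,100))
E
```

```text
time_s: 13.12
ee_pos: [476.4, -320.6, 216.0]
ee_rot: [-24.8, 89.7, 149.0]
force: [1.1, -0.5, -3.3]
gripper_width: 56.1
time_s: 13.45
ee_pos: [478.7, -322.2, 320.4]
ee_rot: [148.7, 89.6, -37.5]
force: [-0.0, -0.2, -2.7]
gripper_width: 55.8
[-35.1  15.9  79.9  -0.   83.7  61.1]
target [598.2  86.3 229.5] dcm [11.95 40.85 -9.09] rv [ 0.0024 -0.413   0.2062] rows>= 10.44
[ 686.19137093 -251.64114474  100.        ]
[660.68927246 254.67224027 100.        ]
```

View pics/w7.png

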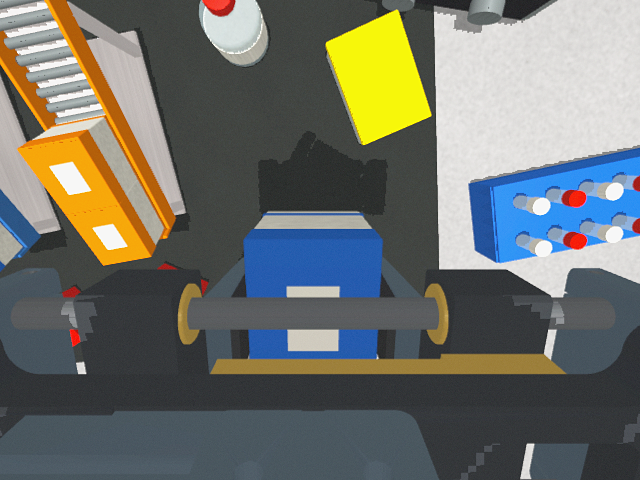

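View pics/t7.png

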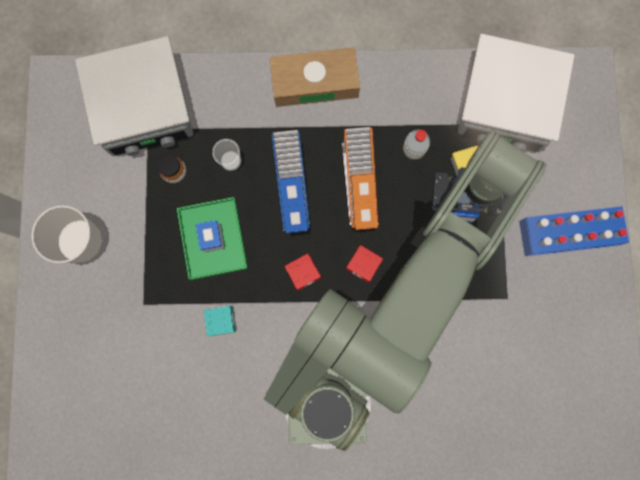

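The kit is firmly held. In the top view the two remaining kits sit at the stop, labels at (295,218) and (291,191), and the oldest is in the tray at (208,235). Moving over the lane.

```bash

python3 -m creep '[{"translation":[0.8,2.2,0],"delta_rot":[0,-0.041,0.0206]},{"translation":[0.8,2.8,0],"delta_rot":[0,-0.041,0.0206]},{"translation":[0.8,2.8,0],"delta_rot":[0,-0.041,0.0206]},{"translation":[0.8,2.8,0],"delta_rot":[0,-0.041,0.0206]},{"translation":[0.8,2.8,0],"delta_rot":[0,-0.041,0.0206]}]'
python3 -m creep '[{"translation":[0.8,2.8,0],"delta_rot":[0,-0.041,0.0206]},{"translation":[0.8,2.8,0],"delta_rot":[0,-0.041,0.0206]},{"translation":[0.8,2.8,0],"delta_rot":[0,-0.041,0.0206]},{"translation":[0.8,2.8,0],"delta_rot":[0,-0.041,0.0206]},{"translation":[0.8,2.8,0],"delta_rot":[0,-0.041,0.0206]}]'
python3 -m creep '[{"translation":[0.8,2.8,0],"delta_rot":[0,0,0]},{"translation":[0.8,2.8,0],"delta_rot":[0,0,0]},{"translation":[0.8,2.8,0],"delta_rot":[0,0,0]},{"translation":[0.8,2.8,0],"delta_rot":[0,0,0]},{"translation":[0,0,0],"delta_rot":[0,0,0]}]'
python3 - <<'E'
from h import *
from workcell import readout,optics
L=(597.8,86.3,5.75);s=readout.state(); print(s['qpos'].round(1)); plan(s,lane(L,183,115),toolR(L[2],24,-1))
E
```

```text
time_s: 13.97
ee_pos: [515.7, -185.2, 311.0]
ee_rot: [-175.4, 78.7, 4.3]
force: [0.5, 0.5, -3.3]
gripper_width: 56.3
time_s: 14.38
ee_pos: [555.3, -45.4, 310.8]
ee_rot: [-179.4, 67.0, 6.5]
force: [0.1, -0.7, -3.1]
gripper_width: 56.1
time_s: 14.8
ee_pos: [588.3, 69.4, 310.5]
ee_rot: [-179.3, 67.1, 6.8]
force: [-0.5, 1.4, -3.0]
gripper_width: 55.9
[ 5.3  6.5 96.9  0.7 53.7 89. ]
target [598.2  86.3 229.5] dcm [ 0.99  1.7  -8.1 ] rv [-0.003  -0.0197 -0.0061] rows>= 2.0
```

```bash

python3 -m creep '[{"translation":[0.5,0.8,-1.5],"delta_rot":[-0.0015,-0.01,-0.003]},{"translation":[0.5,0.8,-2],"delta_rot":[-0.0015,-0.01,-0.003]},{"translation":[0,0,-2],"delta_rot":[0,0,0]},{"translation":[0,0,0],"delta_rot":[0,0,0]},{"translation":[0,0,0],"delta_rot":[0,0,0]}]'
python3 - <<'E'
from h import *
from workcell import readout,optics
L=(597.8,86.3,5.75);s=readout.state(); print(s['qpos'].round(1)); plan(s,lane(L,183,115),toolR(L[2],24,-1)); plan(s,lane(L,183,47),toolR(L[2],24,-1))
c=optics.camera_params('wrist');p,d=optics.grab_frame('wrist'); cv2.imwrite('pics/w8.png',p[:,:,::-1])
E
```

```text
time_s: 15.22
ee_pos: [597.0, 80.5, 256.1]
ee_rot: [179.6, 66.0, 5.1]
force: [0.3, -0.4, -2.4]
gripper_width: 56.0
[  7.    9.  102.3  -1.1  44.8  92.1]
target [598.2  86.3 229.5] dcm [ 0.12  0.59 -2.66] rv [ 0.0028 -0.0004  0.0046] rows>= 0.65
target [625.7  89.1 167.4] dcm [ 2.87  0.86 -8.88] rv [ 0.0028 -0.0004  0.0046] rows>= 2.25
```

View pics/w8.png

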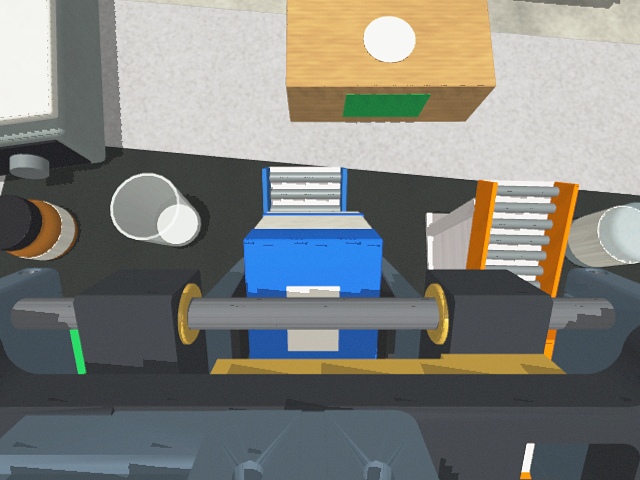

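The lane's open end, centred at (306,190), sits slightly left of the kit centre at (313). That agrees with the computed +6 mm y correction.

```bash

python3 -m creep '[{"translation":[0.1,0.6,-1.3],"delta_rot":[0.003,0,0.0046]},{"translation":[0,0,-1.3],"delta_rot":[0,0,0]},{"translation":[0,0,0],"delta_rot":[0,0,0]},{"translation":[0,0,0],"delta_rot":[0,0,0]},{"translation":[0,0,0],"delta_rot":[0,0,0]}]'
python3 - <<'E'
from h import *
from workcell import readout,optics
L=(597.8,86.3,5.75);s=readout.state(); plan(s,lane(L,183,115),toolR(L[2],24,-1)); plan(s,lane(L,183,47),toolR(L[2],24,-1))
c=optics.camera_params('wrist');p,d=optics.grab_frame('wrist'); cv2.imwrite('pics/w9.png',p[:,:,::-1]);np.savez('/tmp/w9.npz',p=p,d=d,**c)
E
```

```text
time_s: 15.68
ee_pos: [600.9, 86.8, 235.6]
ee_rot: [-179.9, 65.4, 5.8]
force: [-0.3, 0.2, -2.5]
gripper_width: 55.9
target [598.2  86.3 229.5] dcm [-0.27 -0.05 -0.61] rv [-0.0018  0.0101  0.0004] rows>= 0.16
target [625.7  89.1 167.4] dcm [ 2.48  0.23 -6.82] rv [-0.0018  0.0101  0.0004] rows>= 1.74
```

View pics/w9.png

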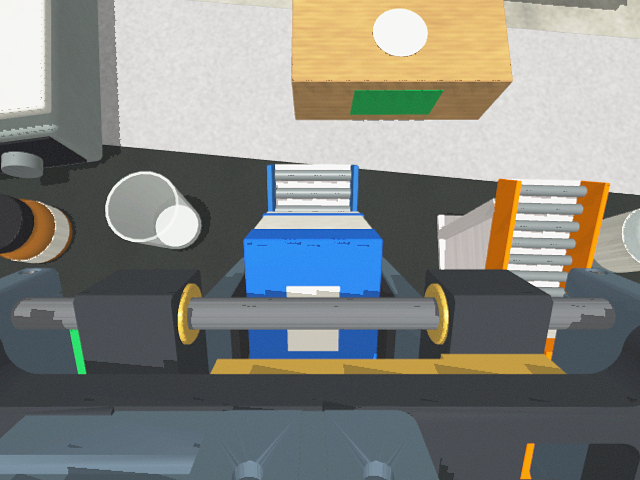

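Lane centre is now (312.5) and kit centre (313.5). Lowering.

```bash

python3 -m creep '[{"translation":[0.6,0.06,-1.6],"delta_rot":[0,0.004,0]},{"translation":[0.6,0.06,-1.6],"delta_rot":[0,0.004,0]},{"translation":[0.6,0.06,-1.6],"delta_rot":[0,0,0]},{"translation":[0,0,0],"delta_rot":[0,0,0]},{"translation":[0,0,0],"delta_rot":[0,0,0]}]'
python3 - <<'E'
from h import *
from workcell import readout,optics
L=(597.8,86.3,5.75);s=readout.state(); plan(s,lane(L,183,47),toolR(L[2],24,-1))
c=optics.camera_params('wrist');p,d=optics.grab_frame('wrist'); cv2.imwrite('pics/w10.png',p[:,:,::-1])
p,d=optics.grab_frame("scene"); cv2.imwrite('pics/scene10.png',cv2.resize(p[160:360,250:530][:,:,::-1],None,fx=2.8,fy=2.8))
E
```

```text
time_s: 16.15
ee_pos: [618.1, 88.8, 186.1]
ee_rot: [-179.8, 66.1, 5.9]
force: [-1.3, -1.0, -1.9]
gripper_width: 56.1
target [625.7  89.1 167.4] dcm [ 0.76  0.04 -1.87] rv [-0.0014 -0.0011  0.0001] rows>= 0.48
```

View pics/w10.png

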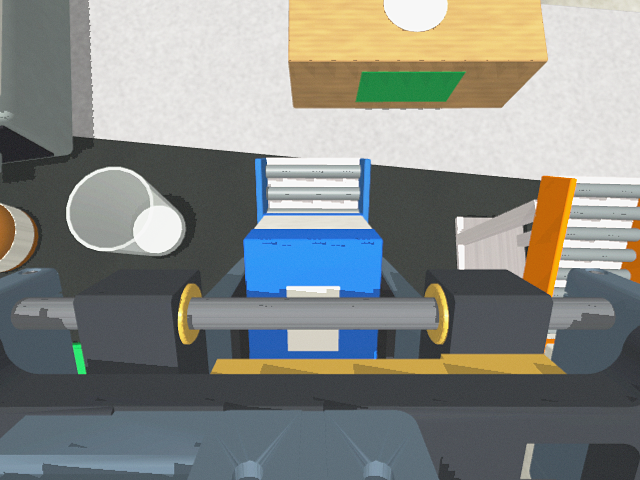

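View pics/scene10.png

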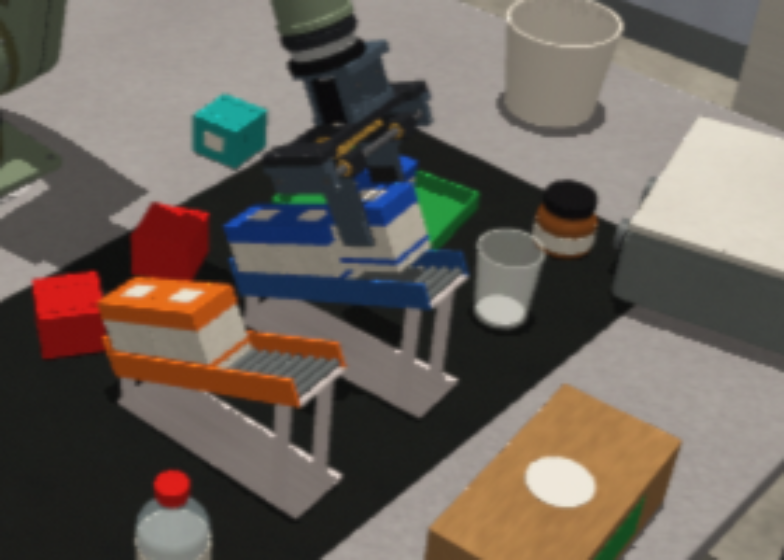

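Centred, with the bed inner edges at about 267/361 and the kit at 313, about 20 mm above the bed. Lowering further.

```bash

python3 -m creep '[{"translation":[0.3,0.0,-0.7],"delta_rot":[0,0,0]},{"translation":[0.25,0.0,-0.6],"delta_rot":[0,0,0]},{"translation":[0,0,0],"delta_rot":[0,0,0]},{"translation":[0,0,0],"delta_rot":[0,0,0]}]'
python3 - <<'E'
from h import *
from workcell import readout,optics
L=(597.8,86.3,5.75);s=readout.state(); plan(s,lane(L,183,45),toolR(L[2],24,-1))
c=optics.camera_params('wrist');p,d=optics.grab_frame('wrist'); cv2.imwrite('pics/w11.png',p[140:260,220:420][:,:,::-1].repeat(3,0).repeat(3,1))
E
```

```text
time_s: 16.58
ee_pos: [623.3, 88.8, 172.4]
ee_rot: [-179.8, 66.1, 5.9]
force: [1.3, -0.6, -2.9]
gripper_width: 56.1
target [626.5  89.2 165.5] dcm [ 0.32  0.04 -0.69] rv [-0.0013 -0.0016 -0.    ] rows>= 0.18
```

View pics/w11.png

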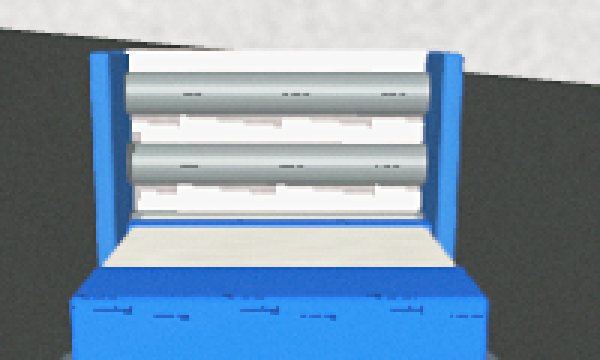

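The kit's foot is centred between the rails: its lower edge spans 133–423 and the bed about 131–425. Going down to contact.

```bash

python3 -m creep '[{"translation":[0.18,0.02,-0.4],"delta_rot":[0,0,0]},{"translation":[0,0,0],"delta_rot":[0,0,0]},{"translation":[0,0,0],"delta_rot":[0,0,0]},{"translation":[0,0,0],"delta_rot":[0,0,0]}]'
python3 -m creep '[{"translation":[0.08,0.01,-0.2],"delta_rot":[0,0,0]},{"translation":[0,0,0],"delta_rot":[0,0,0]},{"translation":[0,0,0],"delta_rot":[0,0,0]}]'
```

```text
time_s: 16.97
ee_pos: [625.4, 89.1, 169.0]
ee_rot: [-179.8, 66.0, 6.0]
force: [-0.7, 0.2, -2.9]
gripper_width: 55.9
time_s: 17.22
ee_pos: [626.1, 89.2, 166.8]
ee_rot: [-179.8, 66.0, 6.0]
force: [0.7, 0.1, -2.6]
gripper_width: 55.9
```

```bash

python3 -m creep '[{"translation":[0.04,0,-0.1],"delta_rot":[0,0,0]},{"translation":[0,0,0],"delta_rot":[0,0,0]},{"translation":[0,0,0],"delta_rot":[0,0,0]}]'
```

```text
time_s: 17.47
ee_pos: [626.5, 89.2, 165.9]
ee_rot: [-179.8, 66.0, 6.0]
force: [-0.6, -0.7, -2.1]
gripper_width: 55.5
```

```bash

python3 -m creep '[{"translation":[0.04,0,-0.1],"delta_rot":[0,0,0]},{"translation":[0,0,0],"delta_rot":[0,0,0]},{"translation":[0,0,0],"delta_rot":[0,0,0]}]'
```

```text
time_s: 17.72
ee_pos: [626.9, 89.2, 165.7]
ee_rot: [-179.8, 66.0, 6.0]
force: [-4.6, 0.7, 4.2]
gripper_width: 55.8
```

Contact. Releasing.

```bash

python3 -m creep '[{"translation":[0,0,0],"delta_rot":[0,0,0]},{"translation":[0,0,0],"delta_rot":[0,0,0]},{"translation":[0,0,0],"delta_rot":[0,0,0]},{"translation":[0,0,0],"delta_rot":[0,0,0]},{"translation":[0,0,0],"delta_rot":[0,0,0]}]' 1
python3 -m creep '[{"translation":[-0.4,-0.04,0.9],"delta_rot":[0,0,0]},{"translation":[-0.8,-0.08,1.8],"delta_rot":[0,0,0]},{"translation":[-1.2,-0.12,2.7],"delta_rot":[0,0,0]},{"translation":[-1.2,-0.12,2.7],"delta_rot":[0,0,0]},{"translation":[-1.2,-0.12,2.7],"delta_rot":[0,0,0]}]'
python3 - <<'E'
from h import *
from workcell import readout,optics
c=optics.camera_params('wrist');p,d=optics.grab_frame('wrist'); cv2.imwrite('pics/w12.png',p[:,:,::-1]);np.savez('/tmp/w12.npz',p=p,d=d,**c)
E
```

```text
time_s: 18.13
ee_pos: [627.2, 89.2, 165.0]
ee_rot: [-179.8, 66.0, 6.0]
force: [-0.1, 0.4, -0.1]
gripper_width: 86.3
time_s: 18.55
ee_pos: [578.1, 84.3, 274.6]
ee_rot: [-179.8, 66.0, 6.0]
force: [-0.0, -0.6, -0.7]
gripper_width: 91.4
```

View pics/w12.png

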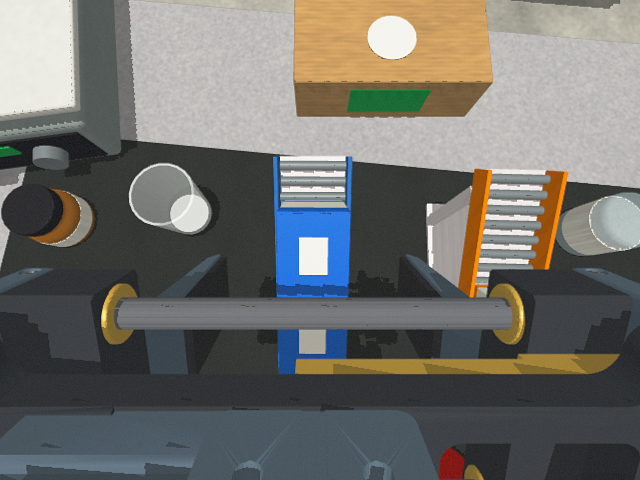

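The new kit is in the lane, label at (313,255). I'll back off for a full check.

```bash

python3 -m creep '[{"translation":[-2,-0.5,1.5],"delta_rot":[0,0,0]},{"translation":[-3,-1,1.5],"delta_rot":[0,0,0]},{"translation":[-3,-1.5,1],"delta_rot":[0,0,0]},{"translation":[-3,-1.5,1],"delta_rot":[0,0,0]},{"translation":[-3,-1.5,1],"delta_rot":[0,0,0]}]'
python3 -m creep '[{"translation":[-2,-2,1],"delta_rot":[0,0,0]},{"translation":[-1,-3,0],"delta_rot":[0,0,0]},{"translation":[0,-3,0],"delta_rot":[0,0,0]},{"translation":[0,-2,0],"delta_rot":[0,0,0]},{"translation":[0,0,0],"delta_rot":[0,0,0]}]'
python3 - <<'E'
from h import *
from workcell import readout,optics
for n in ("top","scene","wrist"):
    c=optics.camera_params(n);p,d=optics.grab_frame(n); np.savez(f'/tmp/{n}13.npz',p=p,d=d,**c)
    if n=='scene': p=cv2.resize(p[160:360,190:470],None,fx=2.8,fy=2.8)
    cv2.imwrite(f'pics/{n}13.png',p[:,:,::-1])
o=load('/tmp/top13.npz');L=(597.8,86.3,5.75)
h=hsv(o); w=(h[...,1]<60)&(h[...,2]>150); n,l,s,c=cv2.connectedComponentsWithStats(w.astype(np.uint8))
for i in range(1,n):
    if 80<s[i,4]<300 and 190<c[i,0]<460 and 150<c[i,1]<260: print('label',c[i].round(1),s[i,4])
for S in (35,105,175): 
    p=lane(L,S,70); q=o['R']@p+o['t']; q=o['mtx']@q; print('exp',q[:2]/q[2])
E
```

```text
time_s: 19.02
ee_pos: [437.2, 24.2, 333.9]
ee_rot: [-179.8, 66.0, 6.0]
force: [-0.2, -0.8, -0.2]
gripper_width: 91.2
time_s: 19.43
ee_pos: [408.7, -78.7, 343.8]
ee_rot: [179.9, 65.9, 5.4]
force: [0.8, -0.2, -1.2]
gripper_width: 91.4
label [230.3 160. ] 257
label [346.2 176. ] 120
label [288.5 164.3] 118
label [360.3 169.4] 127
label [363.4 188.3] 89
label [291.4 191.5] 113
label [365.3 214.9] 86
label [294.8 217.8] 113
label [207.6 234.2] 112
exp [294.38504796 218.02460789]
exp [291.17228268 191.60342929]
exp [287.88297503 164.55278052]
```

View pics/top13.png

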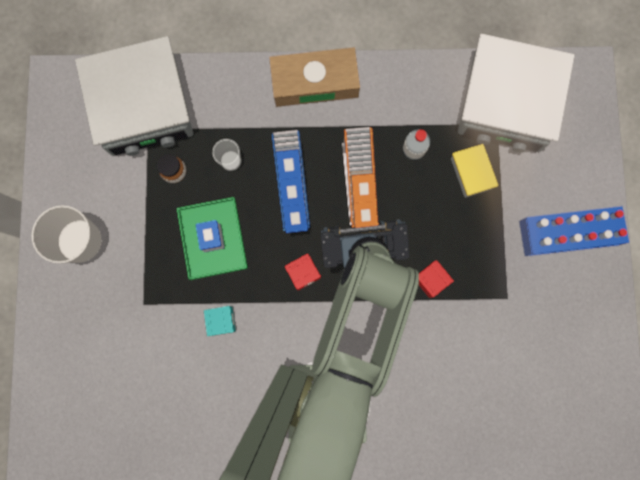

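View pics/scene13.png

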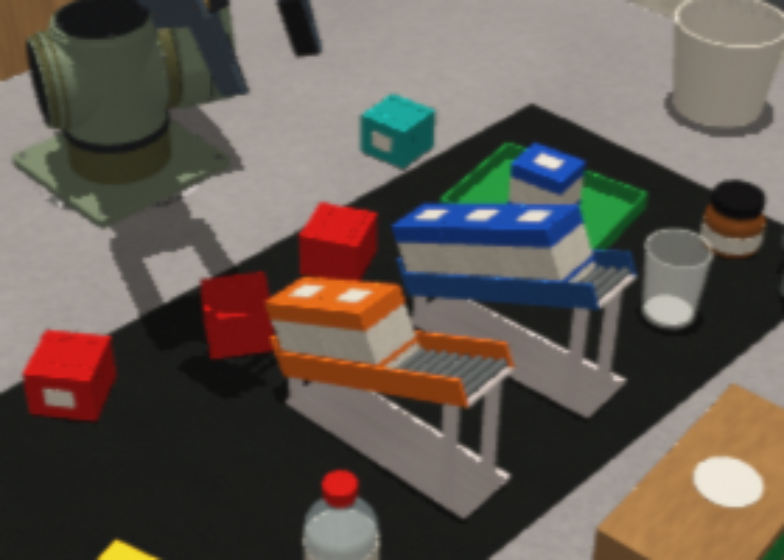

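View pics/wrist13.png

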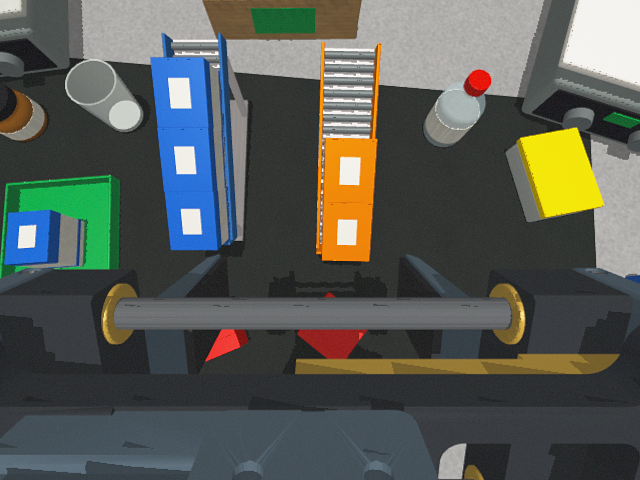

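The labels match the expected places within 1 px. Three kits are touching in the blue lane, the oldest is upright in the tray, and nothing else has moved. Handing in.

```bash
python3 -c "
from workcell import env; print(env.job_done())"
```

```text
the job is handed in; nothing more can be done
None
```

I took the oldest blue kit out of the low end of the blue lane and stood it upright in the green tray. Once the other two had slid down to the stop, I loaded the new kit behind them. I handed the job in at about 20 s, with the arm backed off and the gripper empty.

**Last checks:**
- **Blue lane:** the top, scene and wrist views show three kits touching in the lane. Each label is within about 1 px (roughly 1.5 mm) of where it should be, and the new kit looks square between the rails. I did not measure its final yaw separately.
- **Tray:** the oldest kit is standing upright inside it.
- **Everything else:** the orange kits' labels have not moved. The bottle, beaker, jar, tip box and the red and turquoise boxes look unmoved.
- **Forces:** the wrist readings I saw stayed under about 7 N, and no check failed or disagreed.

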